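Refit a dough-sheeter roller in its V-groove bearing bed

TASK

Refit the cleaned roller: lift it off the wooden rest, lay it in the V-groove of the metal bearing bed, clear of the white hood, and let go of it. Then slide it gently along the groove, under the hood, until its end meets the stop screw hidden in there; press it against the stop for a good second with a light fingertip push (about 5 to 12 N on the stop, never as much as 20 N), and leave it lying in the groove touching the stop. Leave the other things on the table alone.

Things in the scene. Friction and masses are not known exactly. Their poses are not given: they have to be found in the camera images.
- roller_mid (a point): Centre of the loose roller: white plastic barrel 30 mm in diameter, 130 mm long, with a steel journal 16 mm in diameter, 10 mm long at each end; 150 mm over all, ends alike. x along the roller (y, z turn as it rolls). 0.2 to 0.45 kg. It starts on the rest, axis 31 mm above the table. Sliding it along the groove takes roughly 1 to 5 N.
- rest: Fixed wooden rest, base 150 x 70 x 8 mm, origin at the centre of its underside; x along the roller lying on it. Two V-notched cross-pieces 20 mm thick, 50 mm either side of the centre, 23 mm high, carry the roller; the 80 mm between them is free for fingers down to the base.
- bed: Fixed bearing bed, base 260 x 90 x 10 mm, origin at the centre of its underside, x along the groove towards the hood. 90-degree V-groove from x = -125 to 125 mm; its walls rise to 25 mm above the table, within 19 mm of the centre line, so fingers can straddle a roller down to 27 mm above the table. A roller in it has its axis 33.2 mm up.
- groove_axis (a point): Point on the axis of a roller lying in the groove, 33.2 mm above the table, at x = -35 mm of the bed: a roller centred here lies in the open groove, leading end 20 mm short of the hood, 15 mm of groove left behind its near end. x along the groove towards the hood.
- hood_mouth (a point): Centre of the open mouth of the white hood, on the roller axis (x = 60 mm of the bed), 33.2 mm above the table; x points into the hood. The hood, 66 mm wide and 66 mm high, covers the groove from here on, 70 mm long, closed on top, sides and end; the roller passes with room all round and its near end always stays outside.
- stop_block: Fixed end plate of the hood, 6 x 66 x 52 mm, at x = 127 mm of the bed, origin at table height. It carries the stop: an adjusting screw with a rounded steel tip, on the roller axis inside the hood; it does not give way. How far it is screwed in is not known: its tip lies anywhere from 20 to 48 mm inside the mouth, out of sight, to be found by feel.
- grease_jar: Bystander: white jar 56 mm in diameter, 60 mm high; origin at the centre of its underside.
- cutter: Bystander: steel cutter ring 70 mm in diameter, 30 mm high; origin at the centre of its underside.
- scraper: Bystander: bench scraper, steel blade 100 x 70 mm with a dark wooden grip 18 mm high along one edge, lying flat; origin at the centre of the blade's underside.
Mind the look-alikes: they are no part of the job. Of the things like the part that bears roller_mid, leave any that is blue; of the rest the smaller one is meant.

How it is judged:
By the outcome, as a careful person would: the job done as asked, in the order asked, and still so for the second after the job is handed in, with the robot touching nothing.
It also fails if it takes over 61 s, if anything falls off the work surface, if the arm or the gripper's body presses on something with over 40 N, if the wrist force passes 120 N, or if a joint passes its speed limit or range.

ROBOT

A 6-joint arm with a two-finger parallel gripper is mounted at the origin on the work surface. World frame = base frame: x ahead of the robot, y to its left, z up, the work surface at z = 0. Lengths are in mm, angles in degrees, forces in N, time in s.
With the tool pointing down it reaches from about 325 to 875 mm from the base axis. Payload 4.4 kg.
Tool frame: the origin (TCP) lies between the finger pads; the fingertips stand 14 mm ahead of it and the grasp point (between the pads) lies 5 mm behind it (arm.tip_reach is the distance from the TCP to the fingertips, in mm); x points along the fingers, y is the direction in which the jaws open and shut, and the axes are right-handed (so a half turn about x gives the same grasp; the last joint's range is limited). The gripper opens to 85 mm and grips with 20 to 120 N. Pads are 22 mm wide; open, the fingers measure 114 mm over their backs; the gripper's body (76 mm by 85 mm) begins 54 mm behind the grasp point. The pads swing forward as they close: fully open they stand 13 mm farther back than shut.
Start: joints at [66.148, 11.837, 88.321, -0, 79.842, -8.623], TCP at [151.051, 554.807, 217.782] pointing down, gripper open.
Joint ranges: [-156.59, 156.59], [-49.26, 127.26], [12.9, 141.05], [-63.56, 243.56], [4.71, 150.69], [-161.64, 161.64]. Speed limits (degrees/s): [159.86, 159.86, 180, 180, 180, 180].

INTERFACE

Orientations are given as [roll, pitch, yaw] about the fixed x, y, z axes, in that order (R = Rz(yaw) Ry(pitch) Rx(roll)).
In Python, from cell import arm gives the robot as it stands. Calls block until the motion is done:
- arm.movep(position, orientation): joint-space move of the TCP to a pose.
- arm.move_straight(position, rate=150, orientation=None): straight line of the TCP; orientation=None keeps the orientation; rate is the mean speed in mm/s.
- arm.movej(angles): joint-space move.
- arm.command_gripper(opening): finger opening in mm; the grip force is fixed at half the most; returns when the fingers have stopped.
- arm.hold(seconds).
- arm.solve_ik(position, orientation): joint angles nearest the present ones, or None.
- arm.get_state(): the state.
- arm.capture(name): name is "scene" or "side" or "wrist"; returns a dict with "frame" (400x640x3 uint8, red, green, blue), "camera_matrix" (3x3 intrinsics, pixels), "pose" (4x4, takes a point from camera to world coordinates). Camera axes: x right, y up, looking along -z (the intrinsics and any distortion apply to the point x, -y, -z); pixel columns grow to the right and rows downward; lengths in mm; the calibration is good to about 2 mm. A picture is of the moment at which its call begins. There is no depth.
A pose or a line that the arm cannot do raises arm.Unreachable and nothing moves.
- arm.job_done(): hands the job in, once; it reports no verdict.
The state is a dict: "time": time; "qpos": joint angles; "joint_velocities": joint speeds; "tau": joint torques, N m; "ee_pos": TCP position; "orientation": TCP orientation; "contact_force": force on the tool from outside, world axes, zero at the start; "torque": the same for the moment, N m; "grip_width": finger opening in mm.
Only numpy, scipy, OpenCV 4.12 (cv2) and the standard library are available. Lean on these libraries where they do the work, as an engineer would, in place of code of your own. Each camera call takes 0.05 s, during which the arm holds its last target.

## Working session

There is one attempt and no reset: what is moved stays moved. The work goes in short steps, each a Python script; the robot and the scene stay as the last script left them, time stands still between calls to the robot, and variables do not carry over. Pictures are saved under pics/ and viewed, and the job is handed in when it is done.

```bash
mkdir -p pics; ls; cat > h.py <<'E'
import numpy as np, cv2
from cell import arm
def snap(n,f):
    c=arm.capture(n); cv2.imwrite(f'pics/{f}.png',c['frame'][:,:,::-1]); np.savez(f'pics/{f}.npz',f=c['frame'],K=c['camera_matrix'],T=c['pose']); return c
def load(f):
    d=np.load(f'pics/{f}.npz'); return {'frame':d['f'],'camera_matrix':d['K'],'pose':d['T']}
def ray(c,uv):
    K,T=c['camera_matrix'],c['pose']; p=np.linalg.inv(K)@[uv[0],uv[1],1]
    d=T[:3,:3]@[p[0],-p[1],-p[2]]; return T[:3,3],d
def onz(c,uv,z):
    o,d=ray(c,uv); return o+d*(z-o[2])/d[2]
def proj(c,P):
    K,T=c['camera_matrix'],c['pose']; q=T[:3,:3].T@(np.array(P,float)-T[:3,3]); q=K@[q[0],-q[1],-q[2]]; return q[:2]/q[2]
E
python3 - <<'E'
from h import *
for n in("scene","side","wrist"):
    c=snap(n,n+'0'); print(n,c['camera_matrix'].round(1).tolist(),c['pose'].round(2).tolist(), [k for k in c])
print(arm.get_state())
E
```

```text
pics
scene [[487.4, 0.0, 311.8], [0.0, 487.4, 197.1], [0.0, 0.0, 1.0]] [[-0.87, -0.42, 0.25, 830.64], [0.49, -0.76, 0.43, 492.08], [0.01, 0.5, 0.86, 1134.33], [0.0, 0.0, 0.0, 1.0]] ['frame', 'camera_matrix', 'pose']
side [[430.8, 0.0, 323.5], [0.0, 430.8, 204.3], [0.0, 0.0, 1.0]] [[0.99, 0.11, -0.09, 391.59], [-0.14, 0.65, -0.75, -880.43], [-0.02, 0.75, 0.66, 811.41], [0.0, 0.0, 0.0, 1.0]] ['frame', 'camera_matrix', 'pose']
wrist [[350.9, 0.0, 316.8], [0.0, 350.9, 197.5], [0.0, 0.0, 1.0]] [[0.26, -0.93, -0.26, 85.37], [0.96, 0.25, 0.07, 573.27], [-0.0, -0.27, 0.96, 373.23], [0.0, 0.0, 0.0, 1.0]] ['frame', 'camera_matrix', 'pose']
{'time': 0.15, 'qpos': array([ 6.61487181e+01,  1.18743595e+01,  8.83847103e+01, -1.05582915e-04,
        7.98418964e+01, -8.62218141e+00]), 'joint_velocities': array([ 0.02202332, -0.1383828 , -0.27855503, -0.09644365,  0.12605923,
        0.01245476]), 'tau': array([-4.21791412e-05, -3.83512187e+01, -2.92036343e+01, -3.60855283e-04,
        6.75428120e-03, -9.62687380e-06]), 'ee_pos': array([150.79913086, 554.25302533, 216.89004649]), 'orientation': array([ -98.56322363,   89.89903378, -113.79230543]), 'contact_force': array([0.58507683, 0.18463916, 0.74187474]), 'torque': array([-0.00955994, -0.01033671, -0.00230695]), 'grip_width': 85.64685743290102}
```

View pics/scene0.png

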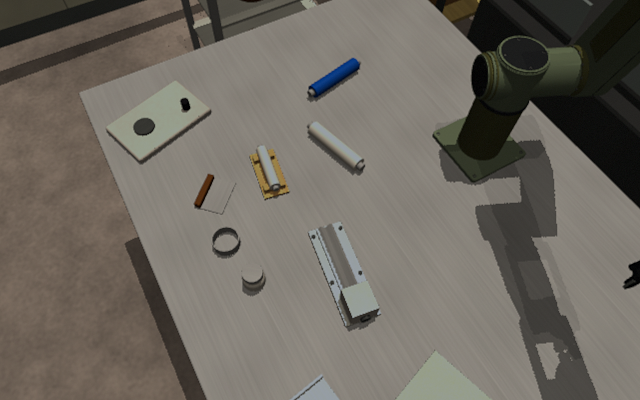

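View pics/side0.png

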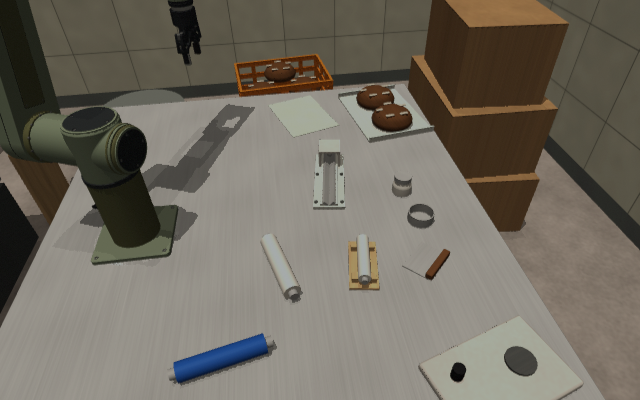

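View pics/wrist0.png

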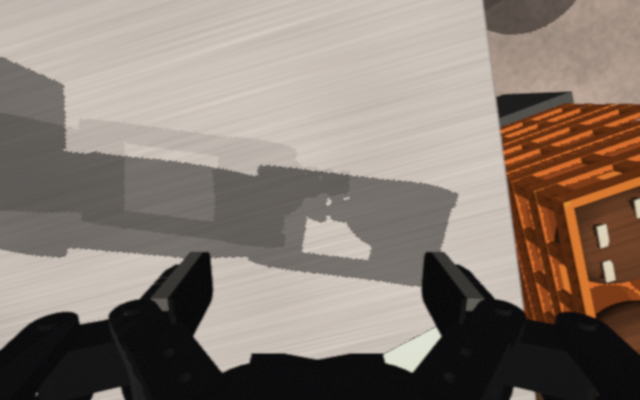

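Three candidates appear in the scene view. The blue roller at (335,78) is excluded. The larger white roller lies on the bare table at (336,145). The smaller white roller lies on the wooden rest at (268,170), and it fits the description (not blue, smaller, on the rest). I'll confirm this in enlarged crops.

```bash
python3 - <<'E'
from h import *
a=load('scene0')['frame'][:,:,::-1]; b=load('side0')['frame'][:,:,::-1]
def cr(a,x,y,w,h,k): return cv2.resize(a[y:y+h,x:x+w],None,fx=k,fy=k,interpolation=cv2.INTER_CUBIC)
cv2.imwrite('pics/c1.png',np.hstack([cr(a,240,110,130,100,3),cr(b,255,220,130,100,3)]))
cv2.imwrite('pics/c2.png',np.hstack([cr(a,295,210,95,125,4),cr(b,290,125,75,125,4)]))
E
```

```text
(no output)
```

View pics/c1.png

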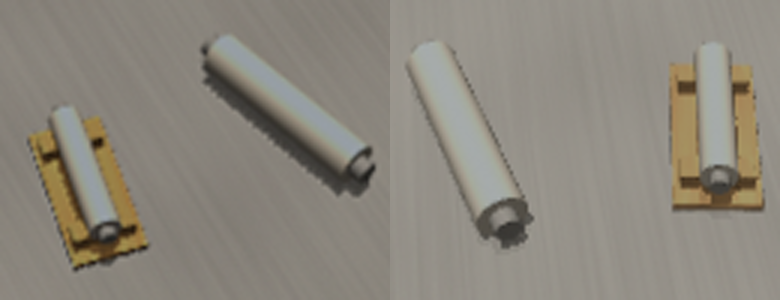

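View pics/c2.png

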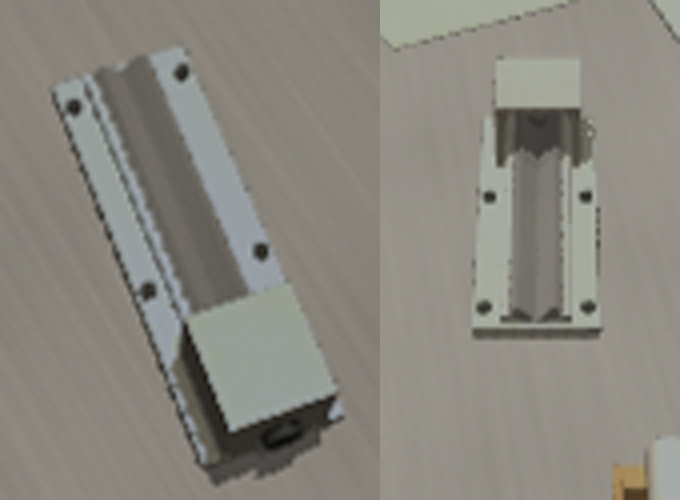

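The crops confirm it: the roller on the rest is the smaller white one. The bed's hood is at its far (+y) end. Next I'll get coarse positions from both views.

```bash
python3 - <<'E'
from h import *
s=load('scene0'); d=load('side0')
def f(c,pts,off,k,z): return np.array([onz(c,((u+.5)/k+off[0]-.5,(v+.5)/k+off[1]-.5),z)[:2] for u,v in pts])
def show(n,q): print(n,q.round(1).tolist(),'mean',q.mean(0).round(1))
show('rest scene z8',f(s,[(32,138),(100,117),(147,243),(77,265)],(240,110),3,8))
show('rest side z8',f(d,[(670-390,66),(750-390,66),(763-390,205),(674-390,205)],(255,220),3,8))
show('roller scene ends z31',f(s,[(63,107),(106,234)],(240,110),3,31))
show('roller side ends z31',f(d,[(713-390,43),(719-390,178)],(255,220),3,31))
show('bed scene holes z10',f(s,[(73,107),(181,72),(261,251),(148,291)],(295,210),4,10))
show('bed side holes z10',f(d,[(484-380,307),(588-380,307),(586-380,197),(489-380,197)],(290,125),4,10))
show('bed side nearcorners z10',f(d,[(473-380,328),(602-380,328)],(290,125),4,10))
show('hood top scene z66',f(s,[(187,324),(290,287),(337,390),(233,430)],(295,210),4,66))
show('hood top side z66',f(d,[(496-380,108),(581-380,108),(580-380,59),(497-380,59)],(290,125),4,66))
E
```

```text
rest scene z8 [[590.2, -274.8], [523.6, -265.7], [549.2, -121.6], [614.3, -131.4]] mean [ 569.3 -198.4]
rest side z8 [[547.3, -123.2], [614.9, -134.1], [590.9, -280.1], [523.2, -269.5]] mean [ 569.1 -201.7]
roller scene ends z31 [[554.8, -276.9], [582.3, -134.7]] mean [ 568.6 -205.8]
roller side ends z31 [[583.7, -124.1], [558.1, -267.1]] mean [ 570.9 -195.6]
bed scene holes z10 [[558.9, 29.3], [485.9, 41.1], [505.5, 169.9], [579.1, 158.7]] mean [532.3  99.8]
bed side holes z10 [[484.9, 45.7], [558.0, 33.6], [578.7, 161.3], [505.1, 173.6]] mean [531.7 103.5]
bed side nearcorners z10 [[474.4, 24.5], [563.8, 9.8]] mean [519.1  17.2]
hood top scene z66 [[582.1, 203.1], [518.7, 212.8], [528.2, 276.9], [591.1, 268.0]] mean [555.  240.2]
hood top side z66 [[517.0, 210.6], [581.0, 199.7], [591.8, 267.5], [526.9, 278.7]] mean [554.2 239.1]
```

Rest centre is about (570,-200) with its axis at about 80°. Bed centre is about (539.7,145.8) with its axis at about 81°. Both cameras agree to about 3 mm, so I'll refine with the wrist camera.

```bash
python3 - <<'E'
from h import *
for p in (80,-100):
  for P in ((570,-200,150),(534,111,42),(520,25,42),(534,111,150)):
    q=arm.solve_ik(P,[0,90,p]); print(p,P,None if q is None else np.round(q,1))
E
```

```text
80 (570, -200, 150) None
80 (534, 111, 42) None
80 (520, 25, 42) None
80 (534, 111, 150) None
-100 (570, -200, 150) [-27.5  18.8  87.9  -0.   73.3 -17.5]
-100 (534, 111, 42) [  2.6  20.4 100.6  -0.   59.   12.6]
-100 (520, 25, 42) [ -6.8  17.8 104.1  -0.   58.    3.2]
-100 (534, 111, 150) [ 2.6 12.  96.5 -0.  71.4 12.6]
```

```bash
python3 - <<'E'
from h import *
arm.movep([575,-172,190],[0,90,-100]); 
c=snap('wrist','w1'); s=arm.get_state(); print(s['time'],s['ee_pos'],s['orientation'],s['contact_force'],c['pose'].round(3).tolist())
E
```

```text
3.1583 [ 575.23229635 -171.10879771  190.0502009 ] [150.27108166  89.98893653  50.35061222] [0.9069065  0.92536124 0.5279843 ] [[0.985, 0.166, 0.044, 586.046], [-0.172, 0.95, 0.261, -103.784], [0.001, -0.265, 0.964, 346.565], [0.0, 0.0, 0.0, 1.0]]
```

View pics/w1.png

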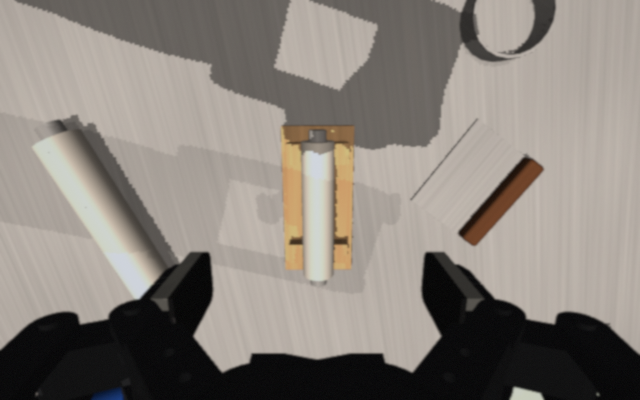

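The wrist view shows the roller upright on the rest, with ends at (317,130) and (319,285). The wood spans x = 283–354, and the big roller and the scraper are well clear of the grasp corridor. I'll measure the barrel edges.

```bash
python3 - <<'E'
from h import *
c=load('w1'); f=c['frame']; hsv=cv2.cvtColor(f,cv2.COLOR_RGB2HSV)
L=[]
for v in list(range(165,235,5)):
    r=f[v,285:352].astype(int); sat=hsv[v,285:352,1]
    w=np.where(sat<70)[0]+285; L.append((v,w.min(),w.max()))
print(L)
a=np.array(L); 
P=np.array([onz(c,((l+r)/2,v),31) for v,l,r in a])
pf=np.polyfit(P[:,1],P[:,0],1); print('x=',pf, 'axis yaw',np.degrees(np.arctan2(1,pf[0])), 'at y=-200:',np.polyval(pf,-200))
print('ends', onz(c,(317.5,130),33),onz(c,(318.5,286),33))
for y in(130,140,145,150,275,280,284,288): print(y,f[y,318])
cv2.imwrite('pics/w1c.png',cv2.resize(f[115:300,270:370,::-1],None,fx=3,fy=3,interpolation=cv2.INTER_CUBIC))
E
```

```text
[(165, np.int64(302), np.int64(333)), (170, np.int64(302), np.int64(333)), (175, np.int64(302), np.int64(333)), (180, np.int64(302), np.int64(333)), (185, np.int64(302), np.int64(333)), (190, np.int64(302), np.int64(333)), (195, np.int64(302), np.int64(333)), (200, np.int64(302), np.int64(333)), (205, np.int64(303), np.int64(333)), (210, np.int64(303), np.int64(333)), (215, np.int64(303), np.int64(333)), (220, np.int64(303), np.int64(333)), (225, np.int64(303), np.int64(333)), (230, np.int64(303), np.int64(333))]
x= [1.63678435e-01 6.03318908e+02] axis yaw 80.70434376307747 at y=-200: 570.5832210821565
ends [ 582.77925951 -128.21138373   33.        ] [ 557.47223535 -279.14659682   33.        ]
130 [87 80 74]
140 [108 103  99]
145 [153 143 131]
150 [153 143 131]
275 [208 213 205]
280 [199 201 193]
284 [170 161 154]
288 [179 169 162]
```

View pics/w1c.png

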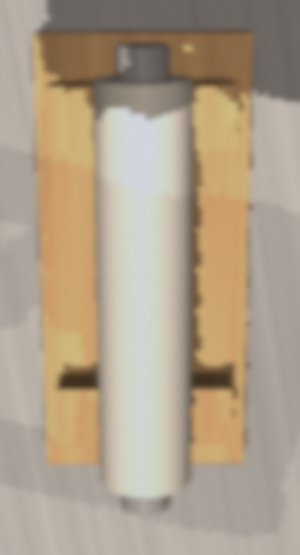

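```bash
python3 - <<'E'
from h import *
O=[0,90,-99.4]
arm.movep([570.2,-203.0,90],O)
arm.move_straight([570.2,-203.0,36.5],rate=80)
s=arm.get_state(); print(s['time'],s['ee_pos'],s['contact_force'])
arm.command_gripper(20)
s=arm.get_state(); print(s['time'],s['ee_pos'],s['contact_force'],s['grip_width'])
arm.move_straight([570.2,-203.0,60],rate=60)
s=arm.get_state(); print(s['time'],s['ee_pos'],s['contact_force'],s['torque'],s['grip_width'])
arm.move_straight([570.2,-203.0,110],rate=120)
snap('wrist','w2'); snap('side','side2')
E
```

```text
4.475 [ 570.41677038 -203.17648792   36.54645135] [-0.11087234  0.0438042  -0.65965176]
5.1083 [ 570.18222376 -203.0114686    36.53673011] [-0.29826303 -0.1608269   0.06324708] 19.360935302245256
5.65 [ 570.57176172 -203.21410277   60.6997311 ] [ 0.0406465   0.22015594 -0.6951816 ] [0.06025172 0.09006173 0.01997152] 19.81344225086314
```

View pics/w2.png

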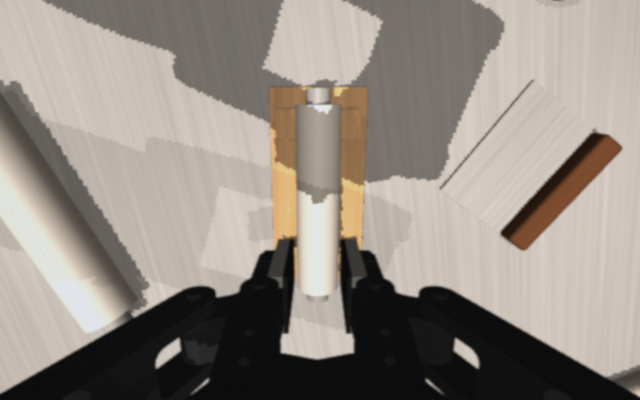

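View pics/side2.png

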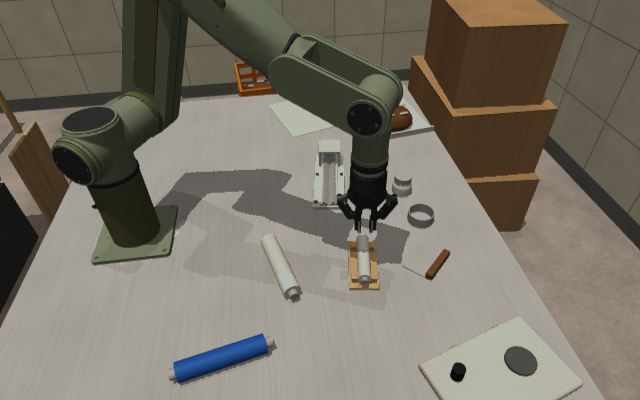

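The grasp missed: the fingers closed to 19 mm with no force, and the roller is still on the rest, with ends at (318,90) and (318,298). The fingertips must stand higher than I assumed, so I'll check the tip geometry in this image.

```bash
python3 - <<'E'
from h import *
s=arm.get_state(); print(arm.tip_reach,s['ee_pos'],s['orientation'],s['grip_width'],s['time'])
from scipy.spatial.transform import Rotation as Ro
R=Ro.from_euler('xyz',s['orientation'],degrees=True).as_matrix(); print(R.round(3))
c=load('w2')
for a in(-20,-10,0,14):
  for z in (-11,0,11): print(a,z,[proj(c,s['ee_pos']+R@[a,y,z]).round(0).tolist() for y in(-10,10)])
L=arm.capture  # no-op
f=c['frame']; cv2.imwrite('pics/w2c.png',cv2.resize(f[220:345,230:410,::-1],None,fx=4,fy=4,interpolation=cv2.INTER_CUBIC))
d=load('side2'); cv2.imwrite('pics/s2c.png',cv2.resize(d['frame'][190:300,320:420,::-1],None,fx=5,fy=5,interpolation=cv2.INTER_CUBIC))
print([ (a,proj(d,s['ee_pos']+R@[a,0,0]).round(1)) for a in(-5,0,14)])
print('ends',onz(c,(318,88),33),onz(c,(318,298),33))
E
```

```text
14.0 [ 569.21477213 -202.44862754  108.59506767] [-109.36939341   89.84848516  151.22875277] 19.813020399112418 6.3167
[[-0.002  0.987 -0.163]
 [ 0.001 -0.163 -0.987]
 [-1.    -0.002 -0.001]]
-20 -11 [[293.0, 241.0], [341.0, 241.0]]
-20 0 [[294.0, 265.0], [340.0, 265.0]]
-20 11 [[294.0, 288.0], [340.0, 288.0]]
-10 -11 [[295.0, 232.0], [339.0, 232.0]]
-10 0 [[295.0, 255.0], [339.0, 255.0]]
-10 11 [[295.0, 277.0], [338.0, 277.0]]
0 -11 [[296.0, 225.0], [338.0, 225.0]]
0 0 [[296.0, 246.0], [337.0, 246.0]]
0 11 [[296.0, 267.0], [337.0, 267.0]]
14 -11 [[297.0, 216.0], [336.0, 216.0]]
14 0 [[298.0, 236.0], [336.0, 236.0]]
14 11 [[298.0, 255.0], [335.0, 255.0]]
[(-5, array([364.7, 233.2])), (0, array([364.6, 234.7])), (14, array([364.3, 239. ]))]
ends [ 582.43253997 -127.79746481   33.        ] [ 558.04925187 -275.9206486    33.        ]
```

View pics/w2c.png

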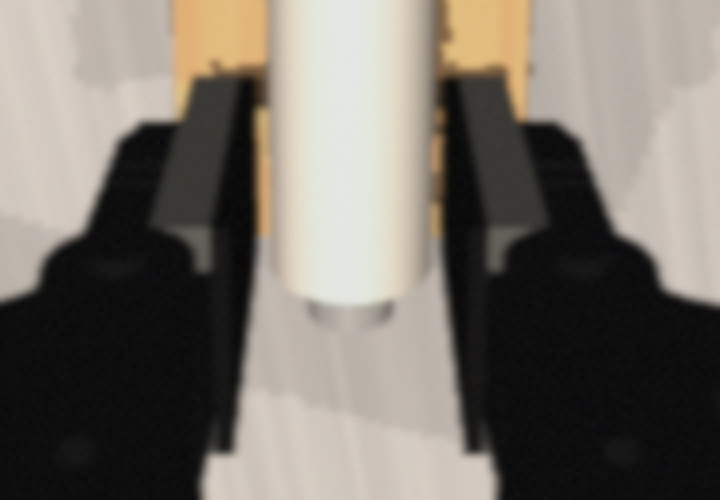

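View pics/s2c.png

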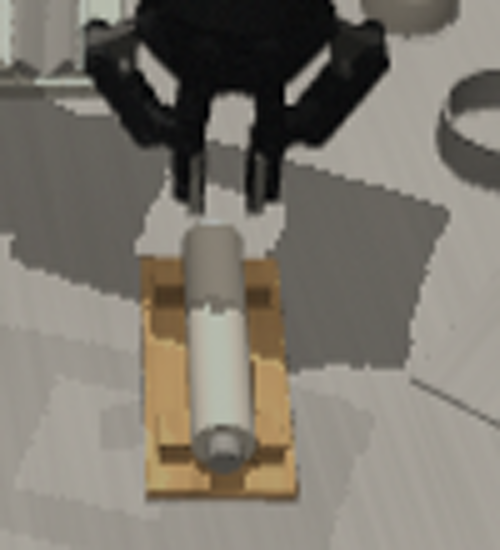

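Both views put the real fingertips about 17 mm behind the reported TCP, not 14 mm ahead of it. That explains closing above the barrel. A guarded touch on bare table between the rest and the bed will pin this down.

```bash
python3 - <<'E'
from h import *
O=[0,90,-99.4]
arm.command_gripper(30)
arm.movep([550,-55,40],O)
arm.move_straight([550,-55,14],rate=60)
f0=arm.get_state()['contact_force'][2]; z=14
while z>-25:
    z-=1.5
    try: arm.move_straight([550,-55,z],rate=40)
    except Exception as e: print('E',repr(e)); break
    s=arm.get_state(); 
    print(round(z,1),s['ee_pos'][2].round(2),(s['contact_force'][2]-f0).round(2),round(s['time'],2))
    if abs(s['contact_force'][2]-f0)>4: break
print(s['grip_width'])
E
```

```text
12.5 12.74 -0.75 8.11
11.0 11.0 -0.61 8.36
9.5 9.38 -0.14 8.61
8.0 7.85 -1.06 8.86
6.5 6.35 -0.04 9.11
5.0 4.87 -0.93 9.36
3.5 3.35 -0.19 9.61
2.0 1.88 0.17 9.86
0.5 0.36 0.51 10.11
-1.0 -1.14 -0.21 10.36
-2.5 -2.63 -0.29 10.61
-4.0 -4.14 0.25 10.86
-5.5 -5.64 -0.39 11.11
-7.0 -7.16 0.17 11.36
-8.5 -8.63 -0.9 11.61
-10.0 -10.15 -0.48 11.86
-11.5 -11.64 0.04 12.11
-13.0 -13.14 -0.42 12.36
-14.5 -13.9 4.63 12.61
30.008184017320286
```

The fingertips touch the table at a reported z of -13.4 with a 30 mm opening. So tip height is reported z + 13.4, and the stated reach is off by about 27 mm. I'll regrasp with that offset.

```bash
python3 - <<'E'
from h import *
O=[0,90,-99.4]
arm.move_straight([550,-55,30],rate=120)
arm.movep([560,-110,75],O)
arm.command_gripper(85)
arm.movep([570.2,-202.3,70],O)
arm.move_straight([570.2,-202.3,10.9],rate=80)
s=arm.get_state(); print(s['time'],s['ee_pos'],s['contact_force'])
arm.command_gripper(20)
s=arm.get_state(); print(s['time'],s['ee_pos'],s['contact_force'],s['grip_width'])
if s['grip_width']>27:
    arm.move_straight([570.2,-202.3,60],rate=80)
    s=arm.get_state(); print(s['time'],s['ee_pos'],s['contact_force'],s['torque'],s['grip_width'])
snap('wrist','w3'); snap('side','side3')
d=load('side3'); cv2.imwrite('pics/s3c.png',cv2.resize(d['frame'][190:300,320:420,::-1],None,fx=5,fy=5))
E
```

```text
15.4583 [ 570.61552656 -202.5630997    11.20651257] [-0.82423472 -0.68295959  0.95781693]
16.0167 [ 570.51831228 -202.47095869   11.5858307 ] [-1.60208239e+00 -4.36706153e-03  4.91877418e+00] 27.830556758496037
16.7833 [ 569.96070621 -202.14308275   59.92052935] [ 0.63444417  0.91329986 -2.10001303] [-0.06517481  0.01317458  0.06296139] 27.674058315432813
```

View pics/w3.png

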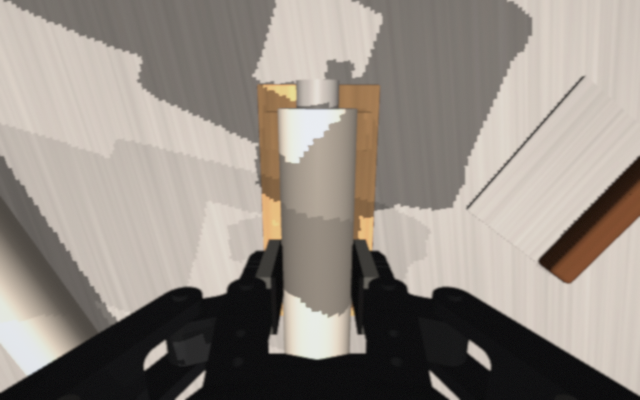

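View pics/s3c.png

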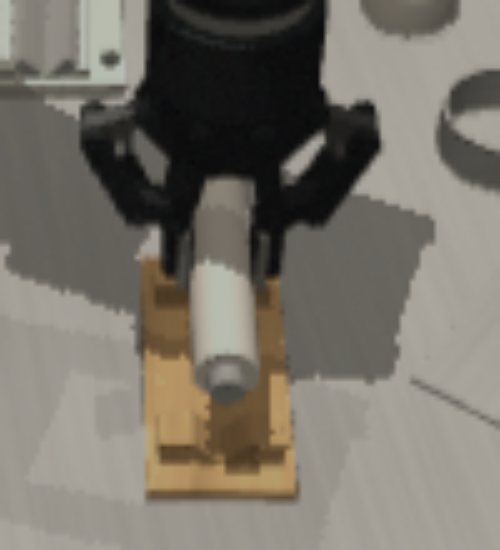

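```bash
python3 - <<'E'
from h import *
c=load('w3'); f=c['frame']
cv2.imwrite('pics/w3c.png',cv2.resize(f[70:370,230:405,::-1],None,fx=2,fy=2,interpolation=cv2.INTER_CUBIC))
K,T=c['camera_matrix'],c['pose']; print(T.round(2).tolist())
for v,l,r in((115,279,356.5),(200,281,355),(345,284.5,350.5)):
    o,d=ray(c,((l+r)/2,v)); D=K[0,0]*30/(r-l); d=d/abs(d@T[:3,2]); print(o+d*D)
E
```

```text
[[0.99, 0.16, 0.04, 580.23], [-0.16, 0.95, 0.26, -134.76], [0.0, -0.27, 0.96, 216.43], [0.0, 0.0, 0.0, 1.0]]
[ 579.84189856 -140.01760751   76.99838086]
[ 574.49040639 -173.05985065   79.54722437]
[ 563.17882605 -240.35631718   80.44358824]
```

View pics/w3c.png

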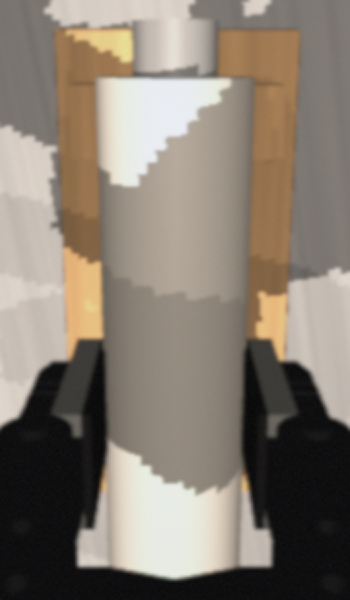

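The roller is held level, with its axis about 19 mm above the reported z, as computed. I'll carry it over the groove and check alignment from above.

```bash
python3 - <<'E'
from h import *
O=[0,90,-98.9]
arm.movep([532,98,95],O)
s=arm.get_state(); print(s['time'],s['ee_pos'],s['contact_force'],s['grip_width'])
snap('wrist','w4');snap('side','side4');snap('scene','scene4')
d=load('side4'); e=load('scene4')
cv2.imwrite('pics/s4c.png',np.hstack([cv2.resize(d['frame'][100:250,270:390,::-1],None,fx=3,fy=3),cv2.resize(e['frame'][200:350,280:400,::-1],None,fx=3,fy=3)]))
E
```

```text
18.05 [532.48842416  97.06887587  94.95528454] [-0.2553161   0.98491016 -2.16489194] 27.851783746563846
```

View pics/w4.png

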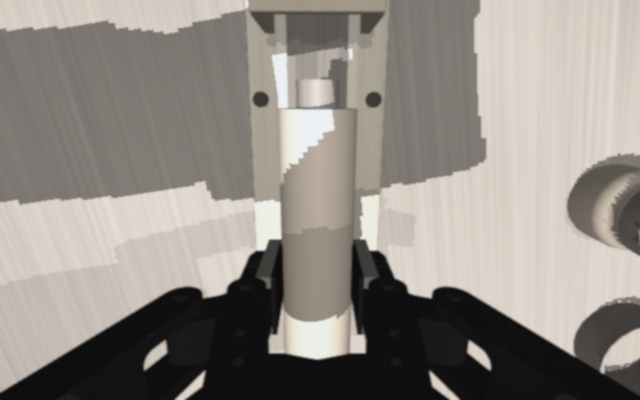

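View pics/s4c.png

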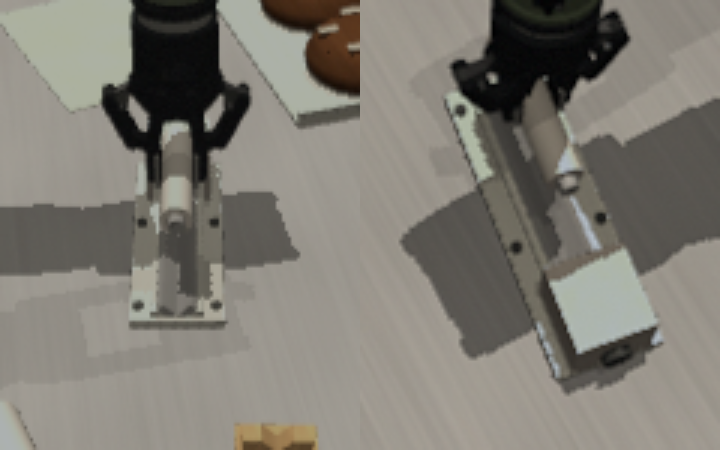

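```bash
python3 - <<'E'
from h import *
c=load('w4'); f=c['frame']; g=cv2.cvtColor(f,cv2.COLOR_RGB2GRAY)
u=np.array([np.cos(np.radians(81.1)),np.sin(np.radians(81.1))]); n=np.array([u[1],-u[0]])
ref=np.array([539.7,145.7])
def bf(p): q=p[:2]-ref; return (q@u).round(1),(q@n).round(1)
# holes
for x0,x1 in((250,272),(362,385)):
    r=g[88:110,x0:x1]; m=(r<70); ys,xs=np.where(m); h=(xs.mean()+x0,ys.mean()+88); p=onz(c,h,10); print('hole',h,p.round(1),bf(p))
for h,z in(((247.5,11),66),((387,11),66),((282,60),25),((352,60),25)):
    p=onz(c,h,z);print(h,p.round(1),bf(p))
K,T=c['camera_matrix'],c['pose']
for v,l,r in((115,279,356.5),(200,281,355),(345,284.5,350.5)):
    p=onz(c,((l+r)/2,v),114.5+12);print('roller',p.round(1),bf(p))
print('lead journal end',bf(onz(c,(317,79),114.5+8)), 'barrel end',bf(onz(c,(317,108),114.5+14)))
s=arm.get_state(); print('tcp',bf(s['ee_pos']))
cv2.imwrite('pics/w4c.png',cv2.resize(f[0:130,235:400,::-1],None,fx=4,fy=4,interpolation=cv2.INTER_CUBIC))
E
```

```text
hole (np.float64(260.3262411347518), np.float64(98.95035460992908)) [505.7 171.5  10. ] (np.float64(20.2), np.float64(-37.6))
hole (np.float64(373.1666666666667), np.float64(99.23188405797102)) [579.5 159.7  10. ] (np.float64(20.0), np.float64(37.2))
(247.5, 11) [516.1 210.6  66. ] (np.float64(60.4), np.float64(-33.3))
(387, 11) [582.  200.2  66. ] (np.float64(60.4), np.float64(33.3))
(282, 60) [525.4 191.3  25. ] (np.float64(42.8), np.float64(-21.2))
(352, 60) [567.2 184.7  25. ] (np.float64(42.8), np.float64(21.1))
roller [541.9 159.9 126.5] (np.float64(14.3), np.float64(-0.0))
roller [537.2 129.6 126.5] (np.float64(-16.3), np.float64(0.1))
roller [527.3  67.4 126.5] (np.float64(-79.3), np.float64(-0.1))
lead journal end (np.float64(26.4), np.float64(-0.3)) barrel end (np.float64(16.7), np.float64(-0.3))
tcp (np.float64(-49.6), np.float64(0.5))
```

View pics/w4c.png

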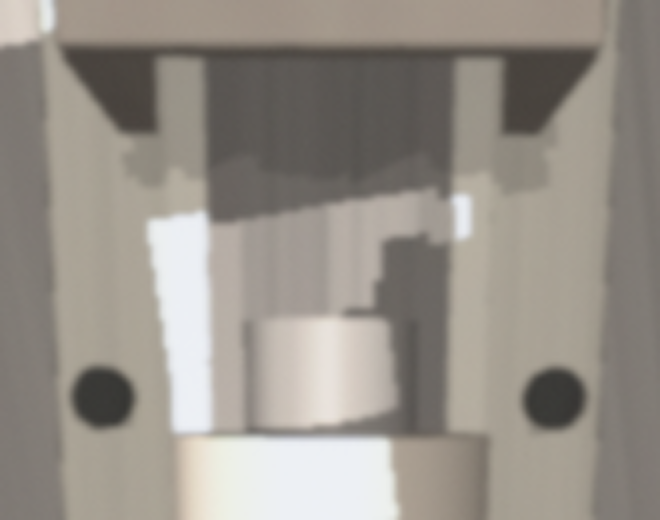

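Alignment is within about 0.5 mm: holes at ±37.4, hood edges at ±33.3, roller at 0. Lowering it into the open groove under guard, then releasing.

```bash
python3 - <<'E'
from h import *
x,y=534.2,110.1
arm.move_straight([x,y,40],rate=120)
arm.move_straight([x,y,17],rate=60)
arm.hold(0.15)
s=arm.get_state(); f0=s['contact_force'][2]; print(s['time'],s['ee_pos'],f0)
z=17
while z>12.4:
    z-=0.8; arm.move_straight([x,y,z],rate=30)
    s=arm.get_state(); print(round(z,1),s['ee_pos'].round(2),(s['contact_force']).round(2),round(s['time'],2))
    if s['contact_force'][2]-f0>3.5: break
arm.command_gripper(60)
s=arm.get_state(); print(s['time'],s['ee_pos'],s['contact_force'],s['grip_width'])
snap('wrist','w5')
arm.move_straight([x,y,70],rate=150)
s=arm.get_state(); print(s['time'])
snap('wrist','w6')
E
```

```text
19.5 [534.3999638  110.1037157   17.19950121] -2.395860764125284
16.2 [534.24 110.13  16.3 ] [ 1.5  -0.22 -2.62] 19.75
15.4 [534.14 110.1   15.35] [-1.04  0.23 -2.6 ] 20.0
14.6 [534.14 110.1   14.53] [ 0.07 -0.76 -2.07] 20.25
13.8 [534.25 110.08  13.79] [ 0.6   0.48 -2.23] 20.5
13.0 [534.39 110.1   13.6 ] [-2.68  0.16  3.6 ] 20.75
21.1583 [534.26653437 110.12077289  12.93211939] [ 1.46729591  0.48635477 -0.57940004] 59.9174688894375
21.7417
```

View pics/w6.png

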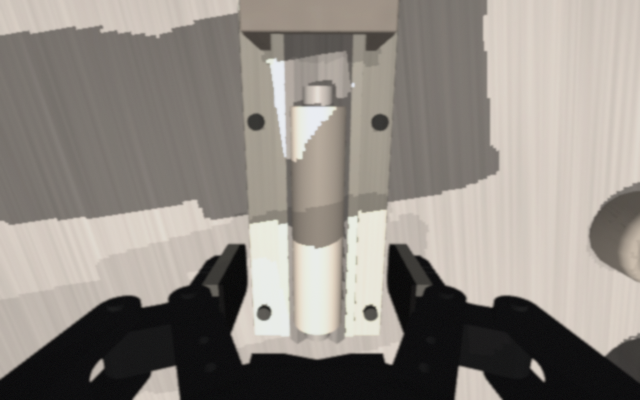

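The roller lies straight in the groove with its lead end at (319,84), short of the hood's front edge at row about 32. The fingers are clear. Next I'll close the gripper and go behind the near end to push on the journal.

```bash
cat >> h.py <<'E'
u=np.array([np.cos(np.radians(81.1)),np.sin(np.radians(81.1))]); n=np.array([u[1],-u[0]])
ref=np.array([539.7,145.7])
def bf(p): q=np.array(p)[:2]-ref; return round(q@u,2),round(q@n,2)
def W(bx,by,z): p=ref+bx*u+by*n; return [p[0],p[1],z]
O=[0,90,-98.9]
E
python3 - <<'E'
from h import *
c=load('w6'); 
print('lead end',bf(onz(c,(318.5,84),33.2+7)),'barrel lead',bf(onz(c,(318.5,104),33.2+14)), 'near barrel end',bf(onz(c,(317,334),33.2)),'mouth',bf(onz(c,(318,32),66)))
p=W(-138,0,55); arm.movep(p,O)
arm.command_gripper(0)
arm.move_straight(W(-138,0,18),rate=90)
arm.hold(0.2)
fs=[]
for i in range(5): arm.hold(0.03); s=arm.get_state(); fs.append(s['contact_force'][:2]@u)
print('bias',np.round(fs,2),s['time'],bf(s['ee_pos']),s['ee_pos'][2],s['grip_width'])
snap('wrist','w7');snap('side','side7')
d=load('side7'); cv2.imwrite('pics/s7c.png',cv2.resize(d['frame'][110:230,280:380,::-1],None,fx=5,fy=5))
E
```

```text
lead end (np.float64(40.39), np.float64(0.13)) barrel lead (np.float64(30.68), np.float64(0.1)) near barrel end (np.float64(-111.62), np.float64(-0.59)) mouth (np.float64(60.04), np.float64(-0.26))
bias [-0.48  0.73  0.41  0.15 -0.16] 23.8083 (np.float64(-138.0), np.float64(0.4)) 18.475740096105614 -0.3365999074013979
```

View pics/w7.png

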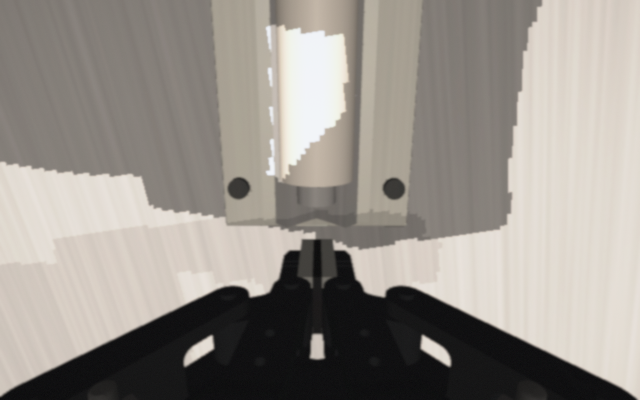

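View pics/s7c.png

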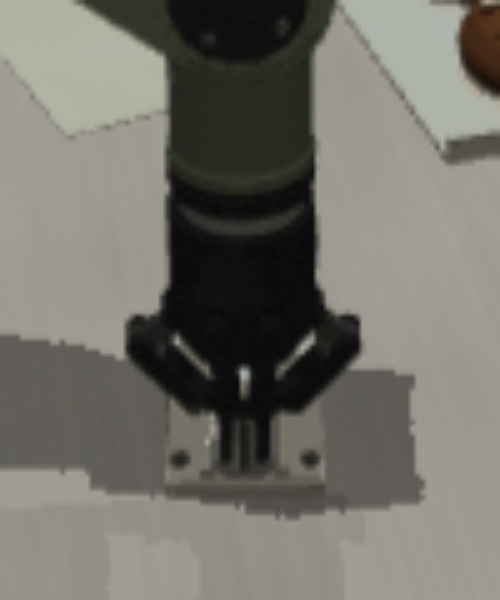

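The closed fingers are centred on the groove at (317,240), behind the near journal end at (318,205). I'll check their tip height from the image, then make contact.

```bash
python3 - <<'E'
from h import *
c=load('w7')
for z in(24,28,32,36): print(z,bf(onz(c,(317,239.5),z)))
t=-138
def fu(k=3):
    v=[]
    for i in range(k): v.append(arm.get_state()['contact_force'][:2]@u); arm.hold(0.01)
    return np.mean(v)
arm.move_straight(W(-125,0,18),rate=40); t=-125
for i in range(9):
    t+=1; arm.move_straight(W(t,0,18),rate=20); s=arm.get_state()
    F=-fu(); print(t,bf(s['ee_pos']),s['ee_pos'][2].round(2),round(F,2),s['contact_force'].round(1),round(s['time'],2))
    if F>15: break
E
```

```text
24 (np.float64(-131.45), np.float64(-0.26))
28 (np.float64(-129.82), np.float64(-0.27))
32 (np.float64(-128.18), np.float64(-0.28))
36 (np.float64(-126.55), np.float64(-0.29))
-124 (np.float64(-124.03), np.float64(-0.01)) 17.99 0.14 [-0.  -0.3  0. ] 24.63
-123 (np.float64(-123.02), np.float64(-0.01)) 17.99 -0.16 [ 0.7 -0.4  0.6] 24.91
-122 (np.float64(-122.13), np.float64(0.04)) 18.02 0.89 [-0.8 -1.1  0.1] 25.18
-121 (np.float64(-121.17), np.float64(0.01)) 17.99 1.4 [ 0.  -0.9 -0.6] 25.46
-120 (np.float64(-119.95), np.float64(0.01)) 17.99 2.5 [ 0.1 -3.3 -0.3] 25.73
-119 (np.float64(-118.86), np.float64(0.03)) 18.01 0.83 [ 0.2 -0.8 -0.8] 26.01
-118 (np.float64(-117.88), np.float64(0.01)) 18.0 1.34 [-0.  -1.6 -1. ] 26.28
-117 (np.float64(-116.87), np.float64(0.04)) 18.02 1.38 [ 0.3 -1.4  0.7] 26.56
-116 (np.float64(-115.9), np.float64(0.01)) 18.01 1.24 [ 0.6 -1.4  0.5] 26.83
```

Contact came at -121 as predicted, and sliding takes about 1.5 N. I'll slide to just short of the earliest possible stop position, then continue in 1 mm guarded steps.

```bash
cat >> h.py <<'E'
def fu(k=3):
    v=[]
    for i in range(k): v.append(arm.get_state()['contact_force'][:2]@u); arm.hold(0.01)
    return -np.mean(v)
E
python3 - <<'E'
from h import *
for t in(-105,-95,-86):
    arm.move_straight(W(t,0,18),rate=25); print(t,round(fu(),2))
while t<-50:
    t+=1; arm.move_straight(W(t,0,18),rate=20); F=fu(); s=arm.get_state()
    print(t,bf(s['ee_pos'])[0],round(F,2),round(s['time'],2))
    if F>4.5: break
E
```

```text
-105 -0.26
-95 -0.14
-86 0.34
-85 -84.99 1.08 28.86
-84 -84.16 2.3 29.13
-83 -82.99 2.16 29.41
-82 -81.88 1.87 29.68
-81 -80.87 0.81 29.96
-80 -79.88 1.97 30.23
-79 -78.88 1.23 30.51
-78 -77.89 1.37 30.78
-77 -76.88 1.86 31.06
-76 -75.89 1.96 31.33
-75 -74.88 1.62 31.61
-74 -73.89 1.06 31.88
-73 -72.9 1.52 32.16
-72 -71.9 1.53 32.43
-71 -71.34 3.88 32.71
-70 -71.19 6.37 32.98
```

The stop is met at TCP x ≈ -71.4: motion stalls and the force rises to 6.4 N. I'll build up gently to about 9.5 N at the tool, hold it, then unload slowly.

```bash
python3 - <<'E'
from h import *
arm.hold(0.1);F=fu(4); t=-70; print(t,round(F,2))
while F<8.8 and t<-68:
    t+=0.4; arm.move_straight(W(t,0,18),rate=10); F=fu(5); print(round(t,1),bf(arm.get_state()['ee_pos']),round(F,2),arm.get_state()['time'])
t0=arm.get_state()['time']; v=[]
while arm.get_state()['time']-t0<1.5:
    arm.hold(0.06); v.append(-(arm.get_state()['contact_force'][:2]@u))
    if len(v)>=8 and np.mean(v[-8:])>12 : t-=0.3; arm.move_straight(W(t,0,18),rate=10)
print(len(v),np.mean(v),min(v),max(v),arm.get_state()['time'],bf(arm.get_state()['ee_pos']),arm.get_state()['contact_force'])
E
```

```text
-70 6.75
-69.6 (np.float64(-71.17), np.float64(0.01)) 8.06 33.4083
-69.2 (np.float64(-71.17), np.float64(0.02)) 9.14 33.7
26 8.85126784798324 8.308094845421975 9.83115580165078 35.2167 (np.float64(-71.16), np.float64(-0.0)) [-2.10730759 -8.79778296  1.47539472]
```

A steady 8.3–9.8 N was held for 1.5 s. Allowing about 1.5 N for friction, that's about 7–9 N on the stop. Unloading, retreating and checking.

```bash
python3 - <<'E'
from h import *
arm.move_straight(W(-71.2,0,18),rate=5); print(fu(4))
arm.move_straight(W(-73.5,0,18),rate=8); print(fu(4))
arm.move_straight(W(-90,0,18),rate=50)
snap('wrist','w8')
arm.move_straight(W(-95,0,120),rate=130)
s=arm.get_state(); print(s['time'],s['contact_force'])
snap('wrist','w9');snap('side','side9');snap('scene','scene9')
c=load('w8'); 
cv2.imwrite('pics/s9c.png',np.hstack([cv2.resize(load('side9')['frame'][100:300,260:460,::-1],None,fx=2,fy=2),cv2.resize(load('scene9')['frame'][140:340,190:390,::-1],None,fx=2,fy=2)]))
E
```

```text
3.899944565777255
0.21035032995928177
37.7333 [-0.24503458  0.83245923 -0.26538053]
```

View pics/w8.png

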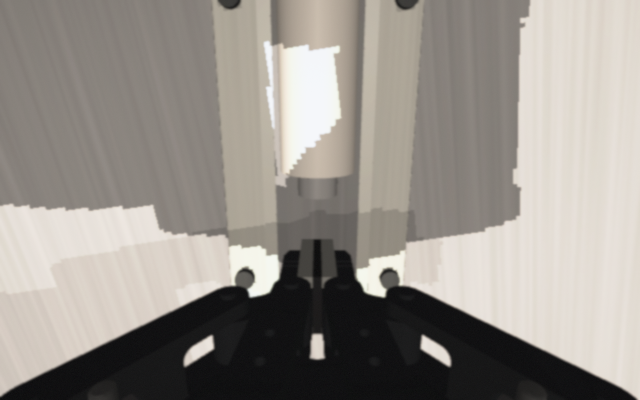

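View pics/w9.png

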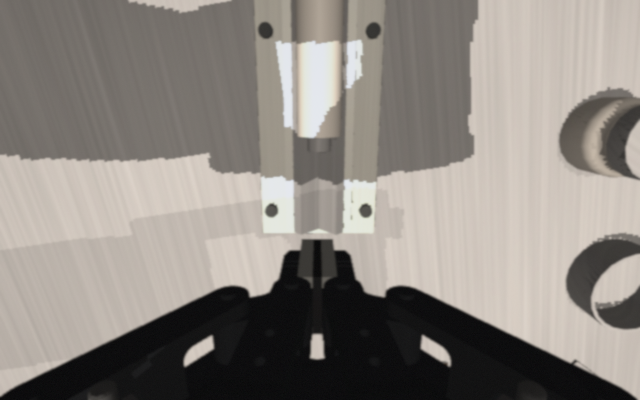

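View pics/s9c.png

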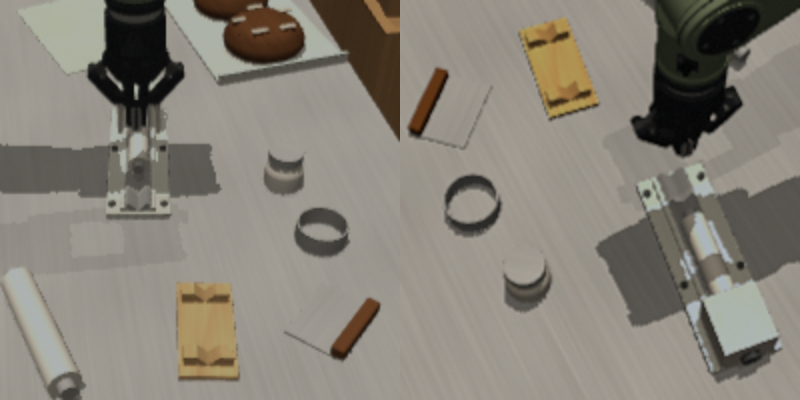

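```bash
python3 - <<'E'
from h import *
print(bf(onz(load('w7'),(317,206),40)),bf(onz(load('w8'),(317,198),36)),bf(onz(load('w9'),(318.5,150.5),36)))
arm.job_done(); print(arm.get_state()['time'])
E
```

```text
(np.float64(-110.48), np.float64(-0.3)) (np.float64(-60.56), np.float64(-0.6)) (np.float64(-59.49), np.float64(-0.49))
the job is handed in; nothing more can be done
the job is handed in; nothing more can be done
```

I refitted the roller and handed the job in at about 38 s; `job_done` gave no verdict. The small white roller from the rest now lies in the V-groove with its end against the stop. I left the blue roller and the larger white one alone.

**Placing:** I set it in the open groove with its leading end about 20 mm short of the hood and let go. I then pushed it in with closed fingertips, and sliding took about 1.5 N. It met the stop roughly 30 mm inside the mouth.

**Pressing:** The wrist sensor read 8.3–9.8 N for 1.5 s, so about 7–9 N reached the stop after friction. I then unloaded slowly and backed off.

**Last checks:**
- **Roller position:** After I backed off, pictures put the near end at bed x ≈ -59.5 to -60.6 mm; the fingers' last contact put it at about -60 mm. That shows no visible rebound, but pictures resolve only about 1 mm. The stop itself is out of sight, so contact is inferred from the force.
- **Surroundings:** The arm was clear with no force on it, and the bystanders looked undisturbed.

**What went wrong or disagreed:**
- **Missed grasp:** My first grasp closed above the barrel without touching it. The fingertips are about 13 mm behind the reported tool point, not 14 mm ahead as stated. I measured this with a light touch on bare table (under 5 N) and corrected for it.
- **Finger opening:** It read 27.8 mm on the 30 mm barrel, but the roller was held level and did not slip.

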